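# Fit the tongued divider comb into an order tray

## Task

Draw the red divider comb out of its leaning stand and fit it in the blue order tray as a fence: all six tongues down in the six slots of the tray's white slotted bar, pushed fully home so that its spine sits flush on the bar, then let go. The bar was left anywhere in its short track, so feel for the slots. Leave the tray's contents and everything else on the bench where they are.

Things in the scene. Friction and masses are not known exactly. Their poses are not given: they have to be found in the camera images.
- comb_mid (a point): Centre of the spine of the red divider comb (80 to 170 g). Spine: 12 mm thick (own x), 180 mm long (own y), 35 mm high (own z, away from the tongues). At the start own z points up and, leaning 35 degrees, towards the stand's +x side. The comb is the same either way round.
- comb_tips (a point): Same axes, 42.5 mm below comb_mid: middle of the row of tongue tips. Six tongues hang from the spine's underside, each 8 mm thick (x), 12 mm wide (y), 25 mm long, square-cut, centred at own y = -60, -36, -12, 12, 36 and 60 mm.
- stand: Dark steel stand on a plywood base 140 x 210 x 10 mm, fixed. Origin at bench height, 20 mm to the +x side of the base's centre; z up, y along the comb. Two leaning channels hold the spine's ends 35 degrees (0.61 rad) from vertical, tilted about y, tops towards own +x, away from the robot. The comb slides out only up along this slope.
- stand_mid (a point): Fixed point where the comb's spine centre stands when stored, about 90 mm above the bench; axes are the stand's. The two channels, 146 mm apart, each cover the last 17 mm of the spine and the lower 29 mm of its height, with 3 mm play in thickness and 2 mm at each end. Between them the spine is free on both faces and from above.
- tray: Blue open tray, 270 (own x) x 230 (own y) x 45 mm high, walls and floor 5 mm, fixed. Origin under the centre of its floor at bench height, z up. A white slotted bar crosses its middle along own y: 30 mm (x) x 160 mm (y), top face 37 mm above the bench.
- bar_track (a point): Fixed point on the tray: middle of the bar's track, at the height of the bar's top (37 mm); axes are the tray's. The bar is centred on it in x, but along own y the bar's centre may be up to 10 mm to either side (unmeasured: see or feel it). Stiff: about 12 N shifts it. With the comb home, comb_mid is 17.5 mm above this point; with tongues on top of the bar, 42.5 mm.
- track_floor (a point): Fixed point 32 mm below bar_track, on the tray's floor. The bar has six through slots, each 10.4 mm (x) by 14.4 mm (y) with 1 mm chamfers at the mouth, at -60, -36, -12, 12, 36 and 60 mm along y from the bar's own centre, matching the tongues.
- carton_mid (a point): Bystander: small brown carton 45 x 100 x 35 mm lying in the tray's half on the tray's -x side; point at its centre. To be left alone.
- tin_mid (a point): Bystander: small round tin, diameter 44, 50 mm high, standing in the tray's half on its +x side; point at its centre. To be left alone.
- tape_mid (a point): Bystander: pale roll of packing tape, outer diameter 100, 48 mm high, lying flat on the bench; point at its centre. To be left alone.
- mug_mid (a point): Bystander: white mug, diameter 76, 90 mm high; point at its centre. To be left alone.
- cleaner_mid (a point): Bystander: green bottle of surface cleaner, diameter 64, 170 mm high; point at its centre. To be left alone.
- parcel_mid (a point): Bystander: brown parcel 120 x 90 x 60 mm; point at its centre. To be left alone.
Mind the look-alikes: they are no part of the job. Of the things that look like the part that bears comb_mid, the largest one is meant.

How it is judged:
On the way:
1. the comb has been drawn clear of its stand (distance between comb_mid and stand above 0.15 m and contact force between comb and stand below 0.1 N), for 0.2 s.
At the end, for the whole second after the job is handed in: The comb's tongues are all down in the bar's slots with its spine on the bar (spine centre 51.5 to 57 mm above the tray's underside, within 4 mm of the bar's centre line across it and 13 mm of the track's middle along it), upright and in line with the bar within 0.05 rad, at rest and let go (z of comb_mid in the frame of tray between 0.0515 and 0.057 m and x of comb_mid in the frame of tray between -0.004 and 0.004 m and y of comb_mid in the frame of tray between -0.013 and 0.013 m and angle between the y axis of comb_mid and the y axis of tray, either way round below 0.05 rad and angle between comb_mid's own z axis and vertical below 0.05 rad and contact force between comb and the fingers below 0.1 N and linear speed of comb below 0.02 m/s); the robot touches nothing.
It fails at once if the carton or tin in the tray is shifted more than 30 mm (distance of any of carton_mid, tin_mid from where it was at the start of the episode above 0.03 m).
It fails at once if the tape, mug, cleaner bottle or parcel on the bench is shifted more than 30 mm (distance of any of tape_mid, mug_mid, cleaner_mid, parcel_mid from where it was at the start of the episode above 0.03 m).
It also fails if it takes over 54 s, if anything falls off the work surface, if the arm or the gripper's body presses on something with over 40 N, if the wrist force passes 120 N, or if a joint passes its speed limit or range.

## Robot

A 6-joint arm with a two-finger parallel gripper is mounted at the origin on the work surface. World frame = base frame: x ahead of the robot, y to its left, z up, the work surface at z = 0. Lengths are in m, angles in rad, forces in N, time in s.
With the tool pointing down it reaches from about 0.225 to 0.875 m from the base axis. Payload 3.4 kg.
Tool frame: the origin (TCP) lies where the fingers leave the gripper's body, on its centre line; the fingertips stand 73 mm ahead of it and the grasp point (between the pads) lies 54 mm ahead of it; x points along the fingers, y is the direction in which the jaws open and shut, and the axes are right-handed (so a half turn about x gives the same grasp; the last joint's range is limited). The gripper opens to 85 mm and grips with 20 to 120 N. Pads are 22 mm wide; open, the fingers measure 114 mm over their backs; the gripper's body (76 mm by 85 mm) begins 54 mm behind the grasp point. The pads swing forward as they close: fully open they stand 13 mm farther back than shut.
Start: joints at [1.162, 0.276, 1.505, -0, 1.361, -0.121], TCP at [0.163, 0.551, 0.304] pointing down, gripper open.
Joint ranges: [-2.89, 2.89], [-0.75, 2.08], [0.22, 2.7], [-1.18, 4.32], [0.11, 2.71], [-2.7, 2.7]. Speed limits (rad/s): [2.57, 2.57, 3.14, 3.14, 3.14, 3.14].

## Interface

Orientations are given as a unit quaternion [w, x, y, z].
In Python, from rig import manip gives the robot as it stands.
- The arm moves only by the tool play_rows, never from a script. Its argument "steps" is a list of rows, each a list of 5 numbers: the closure, from 0 (fully open) to 1 (shut), then the shift along the tool's x, y, z as a fraction of full scale, then the turn about the tool's x as a fraction of full scale. In form: [[grip, tx, ty, tz, twist], ...]. A call has 1 to 20 rows; each row shifts and turns the commanded pose from where the row before left it, along the tool's axes as they then stand; what a row does not reach is not made up. Full scale, the value 1, is 0.03 m for a shift and 6 degrees for a turn. A row lasts 1/10 s, in which the tool goes at most 50 mm and 8.59 degrees, less where a joint would pass 70% of its speed; a pose out of reach is approached as far as the arm can. A call with a number of a shift or a turn outside -1 to 1 is refused whole. A call with a gripper value outside its range is refused whole. The fingers move at their own pace and stop on an object; "newtons" is the grip in N (left out, the last holds). Time passes only in rows, so rows that do not move let the fingers close. It gives the time, the measured TCP pose, the force and the opening at its end, in the units of the state.
- manip.get_state(): the state, without advancing time (a new reading comes with each control period).
- manip.get_image(name): name is "side" or "top"; returns (picture, depth): 384x512x3 uint8, red, green, blue; 384x512 float32, m along the optical axis (not along the pixel's ray), 0 where there is no reading.
- manip.camera_model(name): a dict with "mtx" (3x3 intrinsics, pixels), "R" (3x3) and "t" (3): a world point X has camera coordinates R X + t. Camera axes: x right, y down, z forward; pixel columns grow to the right and rows downward; lengths in m; the calibration is good to about 2 mm. A picture is of the moment at which its call begins. camera_model takes no time and is no camera call.
- manip.sign_off(): hands the job in, once; it reports no verdict.
Trained networks look in the newest picture that a camera, given by its name, has taken for a name from the list of things; names that differ only in an ending like _2 or _b are one class to them, and where a whole thing is asked for, a point or a joint stands for the part that bears it (a point fixed in the world has none). Each returns a list of dicts, best first, with "conf" (0 to 1); they miss things now and then, are a little off and sometimes report something else, mostly with a low value. They report only what shows in the picture. A call takes as long as a camera call. They do not tell look-alikes from the thing itself.
- manip.regions_of(camera, query): "mask" (384x512 bool, what is visible of it).
- manip.mark_of(camera, query): "location" ([x, y, z] in m, in the coordinates of the camera as it stood for that picture, good to about 4 mm: a listed point, or the origin of a listed thing).
The state is a dict: "clock": time; "qpos": joint angles; "qd": joint speeds; "effort": joint torques, N m; "position": TCP position; "ee_rot": TCP orientation; "contact_force": force on the tool from outside, world axes, zero at the start; "moment": the same for the moment, N m; "width": finger opening in m.
Only numpy, scipy, OpenCV 4.12 (cv2) and the standard library are available. Lean on these libraries where they do the work, as an engineer would, in place of code of your own. Each camera call takes 0.05 s, during which the arm holds its last target.

## Working session

There is one attempt and no reset: what is moved stays moved. The work goes in short steps, Python scripts to look and compute and a tool call to move; the robot and the scene stay as the last step left them, time stands still between calls to the robot, and variables do not carry over. Pictures are saved under pics/ and viewed, and the job is handed in when it is done.

Besides the shell and the picture viewer there is one more tool, called after "Emit:" by a JSON object that holds its "fn" and its "kwargs", one argument or row to a line. play_rows: Moves the arm, as the interface text tells. Its arguments: {"type":"object","properties":{"steps":{"type":"array","items":{"type":"array","items":{"type":"number"}}},"newtons":{"type":"number"}},"required":["steps"]}

```bash
ls; mkdir -p pics; python3 - <<'E'
from rig import manip
import cv2, numpy as np
s=manip.get_state()
for k,v in s.items(): print(k,np.round(v,4))
for c in ("side","top"):
    im,d=manip.get_image(c); cv2.imwrite(f"pics/{c}0.png",im[:,:,::-1]); np.savez(f"{c}0.npz",im=im,d=d)
    m=manip.camera_model(c); print(c,m)
E
```

```text
pics
clock 0.0
qpos [ 1.162   0.2766  1.5061  0.      1.3607 -0.121 ]
qd [-0.0015 -0.     -0.0018  0.001  -0.0016 -0.0003]
effort [-5.00000e-04 -4.16774e+01 -2.45801e+01 -1.00000e-04  1.11000e-02
  0.00000e+00]
position [0.1631 0.551  0.303 ]
ee_rot [ 0.6996  0.1008  0.7    -0.102 ]
contact_force [-0.7251 -0.0083  0.0063]
moment [-0.0078 -0.001   0.0106]
width 0.0855
side {'mtx': array([[375.87731725,   0.        , 251.91665166],
       [  0.        , 375.87731725, 187.17362854],
       [  0.        ,   0.        ,   1.        ]]), 'R': array([[ 0.98104152, -0.19328472, -0.01409082],
       [-0.14494164, -0.68351597, -0.71540048],
       [ 0.12864468,  0.70387992, -0.69857255]]), 't': array([-0.5255988 ,  0.14298509,  1.21682472])}
top {'mtx': array([[468.38040054,   0.        , 258.97981613],
       [  0.        , 468.38040054, 192.99176599],
       [  0.        ,   0.        ,   1.        ]]), 'R': array([[-0.02561487, -0.99966947,  0.00219963],
       [-0.98537439,  0.02487765, -0.16857764],
       [ 0.1684672 , -0.00648556, -0.98568592]]), 't': array([-0.01589655,  0.5327806 ,  1.75873937])}
```

View pics/side0.png

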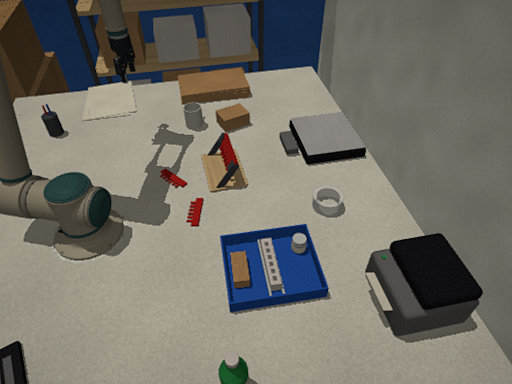

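View pics/top0.png

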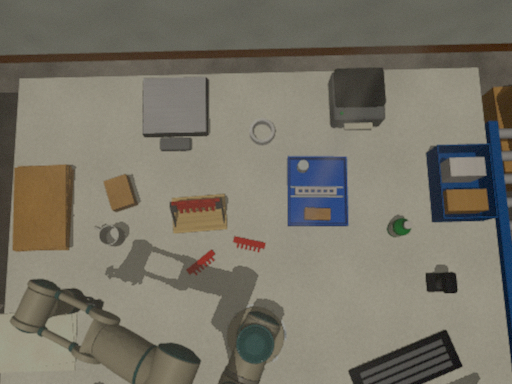

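```bash
python3 - <<'E'
from rig import manip
import numpy as np
for c in ("side","top"):
    m=manip.camera_model(c)
    for q in ("comb_mid","comb_tips","stand","stand_mid","tray","bar_track","carton_mid","tin_mid","tape_mid","mug_mid","cleaner_mid","parcel_mid"):
        r=manip.mark_of(c,q)
        for x in r[:3]:
            print(c,q,round(x['conf'],2),np.round(m['R'].T@(np.array(x['location'])-m['t']),4))
print(manip.get_state()['clock'])
E
```

```text
side comb_mid 0.74 [0.4922 0.2073 0.0891]
side comb_mid 0.54 [0.2735 0.203  0.0052]
side comb_mid 0.54 [3.493e-01 1.170e-02 3.000e-04]
side comb_tips 0.65 [0.2527 0.1793 0.0032]
side comb_tips 0.65 [0.3199 0.0206 0.003 ]
side comb_tips 0.63 [0.4714 0.2064 0.0499]
side stand 0.76 [ 0.4862  0.2072 -0.0027]
side stand_mid 0.65 [0.4898 0.2045 0.0881]
side tray 0.7 [ 0.5445 -0.2529  0.0063]
side tray 0.48 [ 0.4881  0.2092 -0.0042]
side carton_mid 0.71 [ 0.4517 -0.2548  0.0206]
side carton_mid 0.7 [ 0.4856  0.2078 -0.0034]
side tape_mid 0.58 [ 0.7829 -0.0465  0.0253]
side cleaner_mid 0.82 [ 0.3861 -0.5566  0.0827]
side parcel_mid 0.9 [0.548  0.5065 0.0228]
side parcel_mid 0.45 [ 0.7821 -0.0445  0.0213]
top comb_mid 0.74 [0.4933 0.2065 0.0902]
top comb_mid 0.73 [0.3469 0.0118 0.0024]
top comb_mid 0.56 [0.2787 0.2026 0.0022]
top comb_tips 0.8 [0.3249 0.0248 0.0072]
top comb_tips 0.74 [0.4895 0.2093 0.0858]
top comb_tips 0.72 [0.2561 0.1837 0.0015]
top stand 0.79 [ 0.4838  0.2037 -0.0023]
top stand_mid 0.57 [0.4929 0.21   0.0898]
top tray 0.58 [ 0.54   -0.2528  0.0011]
top bar_track 0.89 [ 0.5404 -0.2567  0.0362]
top carton_mid 0.71 [ 0.4505 -0.2492  0.0235]
top tin_mid 0.49 [ 0.6411 -0.2014  0.0301]
top tape_mid 0.79 [ 0.783  -0.0511  0.0236]
top tape_mid 0.62 [ 0.4854  0.2038 -0.0049]
top mug_mid 0.97 [0.3824 0.5421 0.0471]
top mug_mid 0.7 [ 0.4497 -0.2504  0.0229]
top cleaner_mid 0.8 [ 0.3829 -0.5522  0.0839]
top parcel_mid 0.74 [0.5495 0.5093 0.0317]
top parcel_mid 0.56 [ 0.4833  0.2051 -0.002 ]
1.3
```

The three red objects at top px (197,205), (250,243) and (201,262) show that the stored comb is in the stand and the other two are small look-alikes on the bench. Next I measure the yaws and the bar offset.

```bash
cat > h.py <<'E'
import numpy as np, cv2
from rig import manip
def pix2plane(m,uv,z):
    uv=np.atleast_2d(uv).astype(float); r=np.c_[uv,np.ones(len(uv))]@np.linalg.inv(m['mtx']).T
    d=r@m['R']; o=-m['R'].T@m['t']
    return o+d*((z-o[2])/d[:,2])[:,None]
def proj(m,X):
    c=np.atleast_2d(X)@m['R'].T+m['t']; p=c@m['mtx'].T; return p[:,:2]/p[:,2:]
def cloud(m,d):
    v,u=np.mgrid[:d.shape[0],:d.shape[1]]
    c=np.stack([u,v,np.ones_like(u)],-1)@np.linalg.inv(m['mtx']).T*d[...,None]
    return (c-m['t'])@m['R']
E
python3 - <<'E'
from h import *
for c in ("side","top"):
    z=np.load(f"{c}0.npz"); im,d=z['im'],z['d']; m=manip.camera_model(c)
    W=cloud(m,d)
    hsv=cv2.cvtColor(im,cv2.COLOR_RGB2HSV)
    blue=(hsv[...,0]>100)&(hsv[...,0]<130)&(hsv[...,1]>120)
    box=(abs(W[...,0]-.54)<.2)&(abs(W[...,1]+.254)<.16)&(d>0)
    # tray rim
    rim=blue&box&(abs(W[...,2]-.045)<.006)
    P=W[rim][:,:2].astype(np.float32)
    n=cv2.convexHull(P); print(c,'rim',len(P),cv2.minAreaRect(n))
    msk=blue&box
    P=pix2plane(m,np.argwhere(msk)[:,::-1],.045)[:,:2].astype(np.float32); print('msk rect@.045',cv2.minAreaRect(P))
    bar=box&(abs(W[...,2]-.037)<.006)&(hsv[...,1]<60)&(abs(W[...,0]-.54)<.03)
    P=pix2plane(m,np.argwhere(bar)[:,::-1],.037)[:,:2].astype(np.float32)
    print('bar',len(P),P.mean(0),cv2.minAreaRect(P))
    red=((hsv[...,0]<8)|(hsv[...,0]>172))&(hsv[...,1]>150)&(abs(W[...,0]-.49)<.1)&(abs(W[...,1]-.205)<.13)&(W[...,2]>.04)
    P=W[red]; 
    cc=P.mean(0); 
    e=np.linalg.svd(P-cc)[2]; print('red',len(P),cc,e[0],P.min(0),P.max(0))
    for nm,(x,y,zz) in dict(tray=(.54,-.254,.03),stand=(.49,.206,.08)).items():
        u,v=proj(m,[x,y,zz])[0]; u,v=int(u),int(v)
        cr=im[max(v-50,0):v+50,u-65:u+65]; cv2.imwrite(f"pics/{c}_{nm}.png",cv2.resize(cr[:,:,::-1],None,fx=6,fy=6,interpolation=cv2.INTER_CUBIC)); print(nm,u-65,max(v-50,0))
E
```

```text
side rim 609 ((0.5405032634735107, -0.25660786032676697), (0.23268553614616394, 0.2688950002193451), 88.23493194580078)
msk rect@.045 ((0.5397610664367676, -0.26849400997161865), (0.25009453296661377, 0.2682287096977234), 88.2553482055664)
bar 422 [ 0.53839236 -0.25688294] ((0.5383259654045105, -0.2532051205635071), (0.16261188685894012, 0.030049853026866913), 88.24788665771484)
red 321 [0.48595598 0.20779546 0.08708763] [-0.08128201  0.99584295 -0.0411103 ] [0.46455205 0.11476358 0.041376  ] [0.50824817 0.29536699 0.10627869]
tray 205 212
stand 163 102
top rim 175 ((0.538497269153595, -0.2545672357082367), (0.22696128487586975, 0.2653556168079376), 88.017333984375)
msk rect@.045 ((0.5363069772720337, -0.25417178869247437), (0.22668340802192688, 0.2668905258178711), 88.2505874633789)
bar 228 [ 0.5413989  -0.24291702] ((0.5374191999435425, -0.23133325576782227), (0.1862899512052536, 0.05900280550122261), 87.95431518554688)
red 343 [0.48767518 0.21146396 0.09103731] [-0.0524641   0.99858087 -0.0091521 ] [0.46356631 0.12356037 0.05000493] [0.50401059 0.29480136 0.1164005 ]
tray 251 140
stand 131 154
```

View pics/side_tray.png

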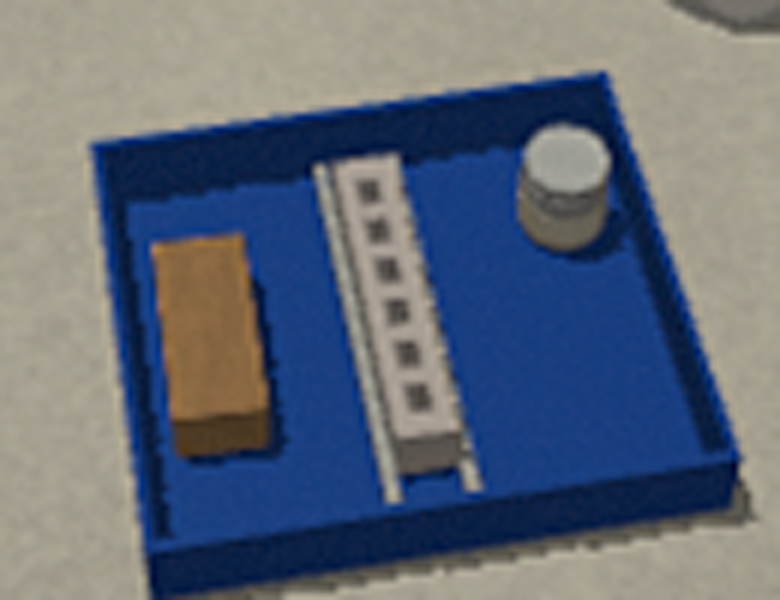

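View pics/top_tray.png

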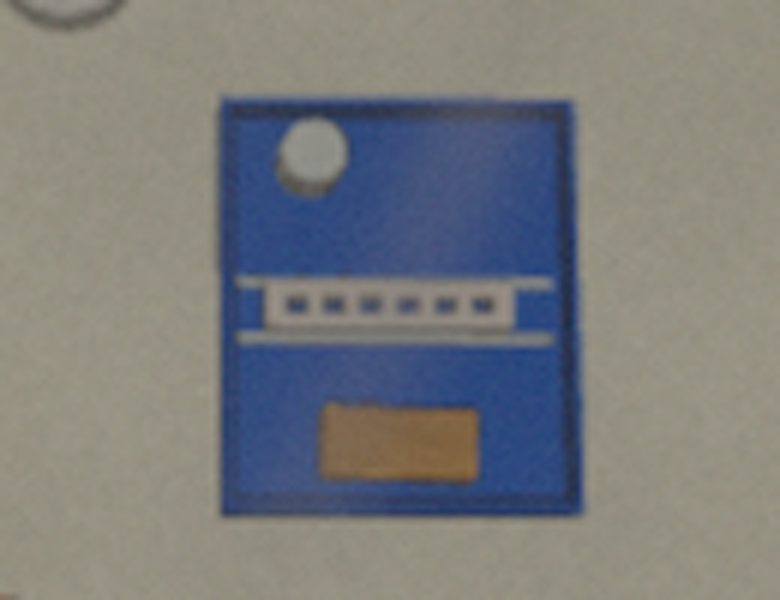

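View pics/top_stand.png

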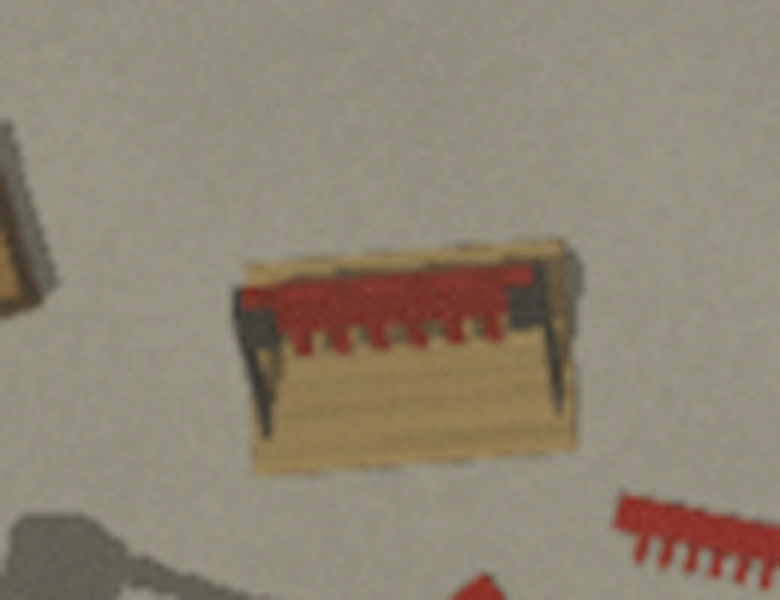

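View pics/side_stand.png

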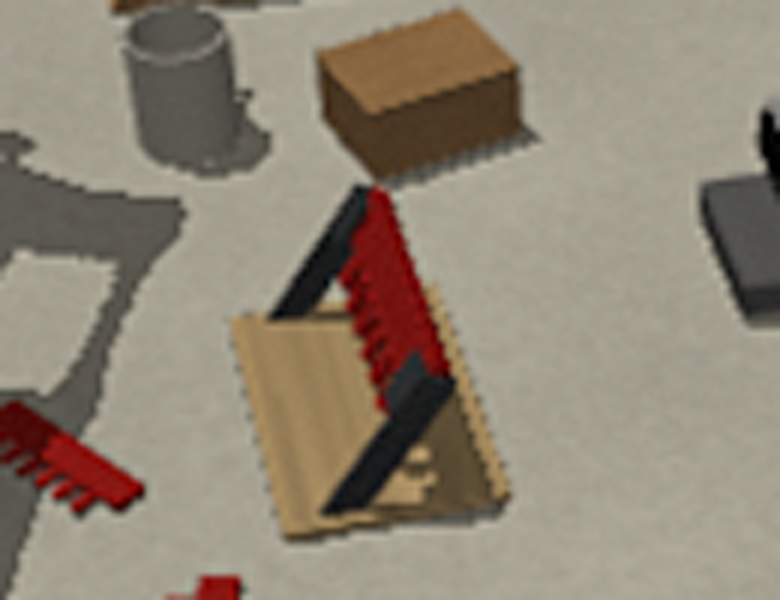

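```bash
python3 - <<'E'
from h import *
S={'side':(205,212,[(368,190),(378,231),(387,270),(397,311),(407,353),(418,398)]),'top':(251,140,[(297,305),(334,305),(371,305),(408,306),(445,306),(484,305)])}
for c,(u0,v0,p) in S.items():
    m=manip.camera_model(c); p=np.array(p,float); uv=(p+.5)/6-.5+[u0,v0]
    for z in(.037,.033):
        X=pix2plane(m,uv,z)[:,:2]; 
        d=X[-1]-X[0]; print(c,z,X.mean(0),np.linalg.norm(d),np.degrees(np.arctan2(-d[0],-d[1])) if d[1]<0 else d)
# bar corners: side top-face corners; top
z=np.load("side0.npz")
m=manip.camera_model('side')
c=np.array([(333,160),(398,153),(462,430),(393,438)],float);print(pix2plane(m,(c+.5)/6-.5+[205,212],.037)[:,:2],pix2plane(m,(c+.5)/6-.5+[205,212],.037).mean(0))
r=np.array([(314,163),(393,503),(480,490)],float);print('rails@.01',pix2plane(m,(r+.5)/6-.5+[205,212],.01)[:,:2])
m=manip.camera_model('top')
c=np.array([(265,283),(514,283),(514,327),(266,327)],float);print(pix2plane(m,(c+.5)/6-.5+[251,140],.037)[:,:2],pix2plane(m,(c+.5)/6-.5+[251,140],.037).mean(0))
# tray rim outer corners
c=np.array([(222,98),(574,100),(582,517),(221,515)],float);print('rim',pix2plane(m,(c+.5)/6-.5+[251,140],.045)[:,:2],pix2plane(m,(c+.5)/6-.5+[251,140],.045).mean(0))
m=manip.camera_model('side')
c=np.array([(93,146),(604,73),(738,458),(147,552)],float);print('rim side',pix2plane(m,(c+.5)/6-.5+[205,212],.045)[:,:2],pix2plane(m,(c+.5)/6-.5+[205,212],.045).mean(0))
# stand base top
c=np.array([(247,262),(564,238),(578,449),(254,474)],float);m=manip.camera_model('top');P=pix2plane(m,(c+.5)/6-.5+[131,154],.01)[:,:2];print('base',P,P.mean(0))
e=P[0]+P[3]-P[1]-P[2];print('yaw',np.degrees(np.arctan2(-e[0],e[1])),np.degrees(np.arctan2(*(P[0]+P[1]-P[2]-P[3])[::-1])))
# top edge of spine ends
z=np.load("side0.npz"); m=manip.camera_model('side')
c=np.array([(232,318),(438,285),(510,492),(289,530)],float);P=pix2plane(m,(c+.5)/6-.5+[163,102],.01)[:,:2];print('base side',P,P.mean(0))
e=P[0]-P[3];print('yaw',np.degrees(np.arctan2(-e[0],e[1])))
e=P[2]-P[3];print('yaw',np.degrees(np.arctan2(e[1],e[0])))
E
```

```text
side 0.037 [ 0.53975302 -0.25102498] 0.12107523038832756 1.6890976236005288
side 0.033 [ 0.54045762 -0.24834048] 0.12160864501789634 1.6890976236005084
top 0.037 [ 0.53798138 -0.2488549 ] 0.12077576672107367 1.4455200037350227
top 0.033 [ 0.53867481 -0.2493724 ] 0.12104619839568306 1.4455200037349702
[[ 0.5283844  -0.16831285]
 [ 0.56155879 -0.17067475]
 [ 0.55370863 -0.3316626 ]
 [ 0.52196218 -0.32934081]] [ 0.5414035  -0.24999775  0.037     ]
rails@.01 [[ 0.52272007 -0.14763393]
 [ 0.51854116 -0.34634903]
 [ 0.55919823 -0.34795399]]
[[ 0.5546668  -0.16882814]
 [ 0.55060733 -0.3298117 ]
 [ 0.52178446 -0.32827018]
 [ 0.52582248 -0.16836256]] [ 0.53822027 -0.24881814  0.037     ]
rim [[ 0.67627767 -0.14487889]
 [ 0.66919649 -0.37394969]
 [ 0.39721294 -0.36350692]
 [ 0.40430401 -0.13447207]] [ 0.53674778 -0.25420189  0.045     ]
rim side [[ 0.41030281 -0.1409945 ]
 [ 0.6763044  -0.14766852]
 [ 0.66928736 -0.37492828]
 [ 0.40347311 -0.36702866]] [ 0.53984192 -0.25765499  0.045     ]
base [[0.52992938 0.31261041]
 [0.54060921 0.10538353]
 [0.40206997 0.09817259]
 [0.39122827 0.30730074]] [0.46595921 0.20586682]
yaw 2.959005102017218 2.585810644875295
base side [[0.39303721 0.30224955]
 [0.53034818 0.30787483]
 [0.54031425 0.10304056]
 [0.40663606 0.09828147]] [0.46758392 0.2028616 ]
yaw 3.8143498787331653
yaw 2.038927709010524
```

```bash
cat >> h.py <<'E'
from scipy.spatial.transform import Rotation as Ro
def rot(s): q=s['ee_rot']; return Ro.from_quat([q[1],q[2],q[3],q[0]]).as_matrix()
def st():
    s=manip.get_state(); R=rot(s)
    print('t',round(float(s['clock']),2),'pos',np.round(s['position'],4),'F',np.round(s['contact_force'],1),'M',np.round(s['moment'],2),'w',round(float(s['width']),4),'jawyaw',round(np.degrees(np.arctan2(R[1,1],R[0,1])),2))
    return s,R
def go(target,yaw):
    s,R=st(); d=R.T@(np.array(target)-s['position']); 
    y=np.degrees(np.arctan2(R[1,1],R[0,1])); a=(yaw-y+90)%180-90
    print('tool delta mm',np.round(d*1000,1),'fullscale',np.round(d/.03,3),'twist deg',-a,'rows',-a/6, 'axes',np.round(R,3).tolist(),'q',np.round(s['qpos'],2))
    # shift for twist-first
    Ry=R@Ro.from_euler('x',-a,degrees=True).as_matrix(); print('after twist: delta mm',np.round(Ry.T@(np.array(target)-s['position'])*1000,1))
E
python3 -c "
from h import *
go([.4925,.206,.30],2.9)"
```

```text
t 1.3 pos [0.1632 0.5514 0.3039] F [-0.2  1.1  0.2] M [-0.   -0.01 -0.04] w 0.0854 jawyaw 73.51
tool delta mm [   3.9 -237.7  413.8] fullscale [ 0.13  -7.924 13.792] twist deg 70.61065876889023 rows 11.768443128148371 axes [[0.0, 0.284, 0.959], [0.0, 0.959, -0.284], [-1.0, 0.0, 0.0]] q [ 1.16  0.28  1.5   0.    1.36 -0.12]
after twist: delta mm [  3.9 311.4 361.6]
```

Emit:
{"fn": "play_rows", "kwargs": {
  "steps": [
    [0, 0, 0, 0, 1],
    [0, 0, 0, 0, 1],
    [0, 0, 0, 0, 1],
    [0, 0, 0, 0, 1],
    [0, 0, 0, 0, 1],
    [0, 0, 0, 0, 1],
    [0, 0, 0, 0, 1],
    [0, 0, 0, 0, 1],
    [0, 0, 0, 0, 1],
    [0, 0, 0, 0, 1],
    [0, 0, 0, 0, 1],
    [0, 0, 0, 0, 0.77]
  ]
}}

```text
clock: 2.5
position: [0.1632, 0.5514, 0.3039]
ee_rot: [0.512, 0.488, 0.512, -0.488]
contact_force: [0.2, 0.3, -0.3]
width: 0.0853
```

Emit:
{"fn": "play_rows", "kwargs": {
  "steps": [
    [0, 0, 0.741, 0.861, 0],
    [0, 0, 0.741, 0.861, 0],
    [0, 0, 0.741, 0.861, 0],
    [0, 0, 0.741, 0.861, 0],
    [0, 0, 0.741, 0.861, 0],
    [0, 0, 0.741, 0.861, 0],
    [0, 0, 0.741, 0.861, 0],
    [0, 0, 0.741, 0.861, 0],
    [0, 0, 0.741, 0.861, 0],
    [0, 0, 0.741, 0.861, 0],
    [0, 0, 0.741, 0.861, 0],
    [0, 0, 0.741, 0.861, 0],
    [0, 0, 0.741, 0.861, 0],
    [0, 0, 0.741, 0.861, 0],
    [0, 0, 0, 0, 0],
    [0, 0, 0, 0, 0]
  ]
}}

```text
clock: 4.1
position: [0.4925, 0.2055, 0.3037]
ee_rot: [0.512, 0.488, 0.512, -0.488]
contact_force: [-0.2, 0.3, -0.9]
width: 0.0855
```

```bash
python3 -c "
from h import *
go([.4925,.206,.151],2.9)"
```

```text
t 4.1 pos [0.4925 0.2055 0.3037] F [-0.2  0.3 -0.9] M [-0.01  0.03 -0.01] w 0.0855 jawyaw 2.79
tool delta mm [152.7   0.2  -0.4] fullscale [ 5.09e+00  5.00e-03 -1.50e-02] twist deg -0.1115543558154144 rows -0.0185923926359024 axes [[-0.001, 0.999, 0.049], [0.0, 0.049, -0.999], [-1.0, -0.001, -0.0]] q [0.26 0.21 1.59 0.   1.34 0.22]
after twist: delta mm [152.7   0.2  -0.4]
```

Emit:
{"fn": "play_rows", "kwargs": {
  "steps": [
    [0, 0.84, 0, 0, 0],
    [0, 0.84, 0, 0, 0],
    [0, 0.84, 0, 0, 0],
    [0, 0.84, 0, 0, 0],
    [0, 0.84, 0, 0, 0],
    [0, 0.84, 0, 0, 0],
    [0, 0.05, 0, 0, 0],
    [0, 0, 0, 0, 0]
  ]
}}

```text
clock: 4.9
position: [0.4916, 0.2066, 0.1513]
ee_rot: [0.512, 0.487, 0.513, -0.487]
contact_force: [0.1, 1.5, 0.5]
width: 0.0853
```

```bash
python3 - <<'E'
from h import *
go([.4925,.206,.151],2.9)
for c in ("side","top"):
    im,d=manip.get_image(c); m=manip.camera_model(c)
    u,v=proj(m,[.49,.206,.1])[0]; u,v=int(u),int(v)
    cv2.imwrite(f"pics/{c}_g1.png",cv2.resize(im[max(v-50,0):v+50,u-65:u+65][:,:,::-1],None,fx=6,fy=6,interpolation=cv2.INTER_CUBIC))
E
```

```text
t 4.9 pos [0.4916 0.2066 0.1513] F [0.1 1.5 0.5] M [ 0.03 -0.02  0.06] w 0.0853 jawyaw 2.96
tool delta mm [0.3 0.9 0.7] fullscale [0.009 0.03  0.023] twist deg 0.056873625213285095 rows 0.009478937535547516 axes [[-0.001, 0.999, 0.052], [0.0, 0.052, -0.999], [-1.0, -0.001, -0.0]] q [0.27 0.35 1.82 0.   0.98 0.22]
after twist: delta mm [0.3 0.9 0.7]
```

View pics/side_g1.png

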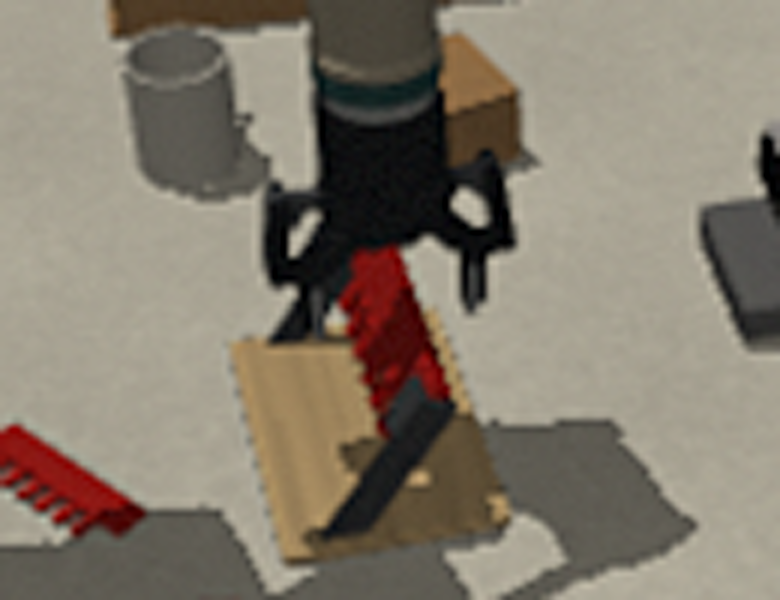

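The comb sits between the two open fingers, with the left one near px (320,310) and the right one near (470,300). I'll close gently.

Emit:
{"fn": "play_rows", "kwargs": {
  "steps": [
    [0.5, 0, 0, 0, 0],
    [0.8, 0, 0, 0, 0],
    [1, 0, 0, 0, 0],
    [1, 0, 0, 0, 0],
    [1, 0, 0, 0, 0],
    [1, 0, 0, 0, 0],
    [1, 0, 0, 0, 0]
  ],
  "newtons": 25
}}

```text
clock: 5.7
position: [0.4928, 0.206, 0.1529]
ee_rot: [0.513, 0.488, 0.512, -0.487]
contact_force: [-2.4, -0.2, 10.3]
width: 0.024
```

```bash
python3 - <<'E'
from h import *
go([.4925,.206,.151],2.9)
for c in ("side",):
    im,d=manip.get_image(c); m=manip.camera_model(c)
    u,v=proj(m,[.49,.206,.1])[0]; u,v=int(u),int(v)
    cv2.imwrite(f"pics/{c}_g2.png",cv2.resize(im[max(v-50,0):v+50,u-65:u+65][:,:,::-1],None,fx=6,fy=6,interpolation=cv2.INTER_CUBIC))
E
```

```text
t 5.7 pos [0.4928 0.206  0.1529] F [-2.4 -0.2 10.3] M [-0.14  0.66 -0.07] w 0.024 jawyaw 2.88
tool delta mm [ 1.9 -0.3 -0. ] fullscale [ 0.065 -0.008 -0.001] twist deg -0.016054487875038603 rows -0.0026757479791731007 axes [[0.002, 0.999, 0.05], [0.001, 0.05, -0.999], [-1.0, 0.002, -0.0]] q [0.27 0.34 1.82 0.   0.98 0.22]
after twist: delta mm [ 1.9 -0.3 -0. ]
```

View pics/side_g2.png

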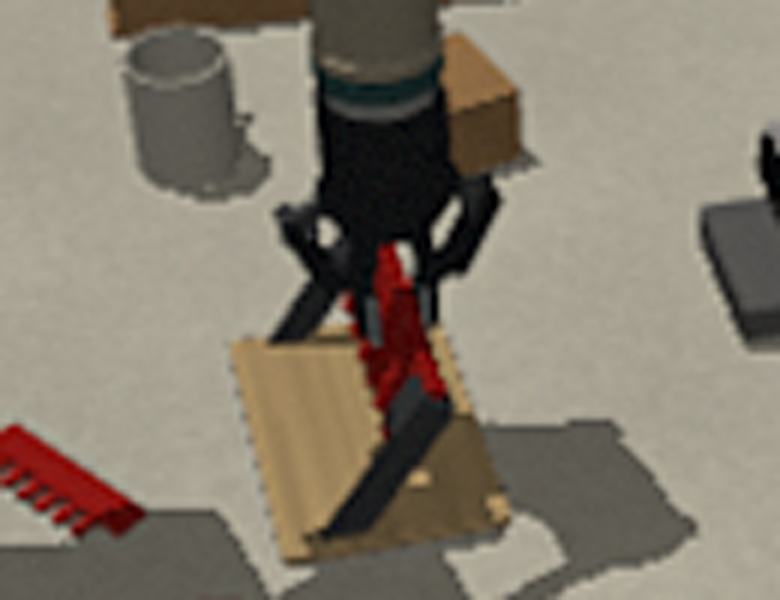

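Emit:
{"fn": "play_rows", "kwargs": {
  "steps": [
    [1, -0.2, 0.14, 0, 0],
    [1, -0.27, 0.19, 0, 0],
    [1, -0.27, 0.19, 0, 0],
    [1, -0.27, 0.19, 0, 0],
    [1, -0.27, 0.19, 0, 0],
    [1, 0, 0, 0, 0]
  ]
}}

```text
clock: 6.35
position: [0.522, 0.2076, 0.1914]
ee_rot: [0.514, 0.489, 0.511, -0.485]
contact_force: [1.5, 0.3, -0.5]
width: 0.0112
```

```bash
cat > look.py <<'E'
from h import *
import sys
tag=sys.argv[1]; off=eval(sys.argv[2]) if len(sys.argv)>2 else (0,0,-.06)
s,R=st()
for c in ("side","top"):
    im,d=manip.get_image(c); m=manip.camera_model(c); np.savez(f"{c}_{tag}.npz",im=im,d=d)
    u,v=proj(m,s['position']+off)[0]; u,v=int(u),int(v)
    cv2.imwrite(f"pics/{c}_{tag}.png",cv2.resize(im[max(v-50,0):v+50,u-65:u+65][:,:,::-1],None,fx=6,fy=6,interpolation=cv2.INTER_CUBIC)); print(c,u-65,max(v-50,0))
E
python3 look.py d1
```

```text
t 6.35 pos [0.522  0.2076 0.1914] F [ 1.5  0.3 -0.5] M [ 0.01 -0.03 -0.04] w 0.0112 jawyaw 2.88
side 171 89
top 129 143
```

View pics/side_d1.png

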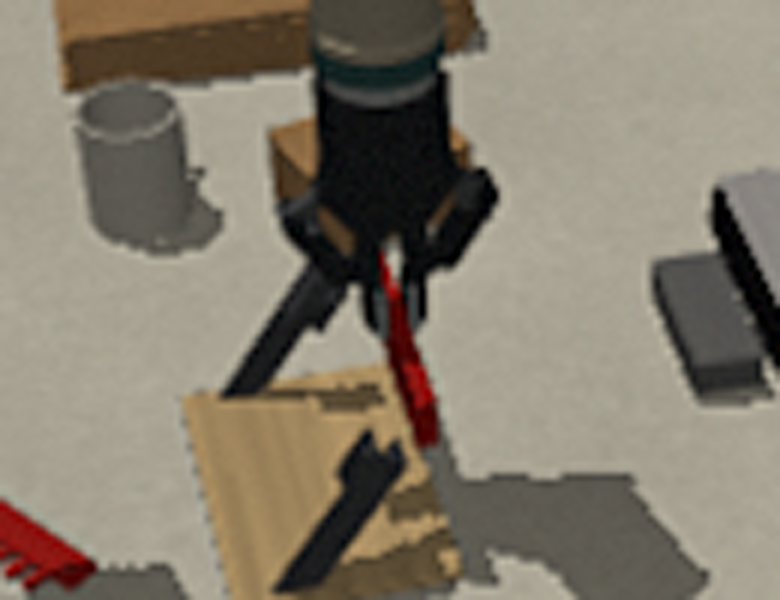

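The comb left its channels and snapped upright (width about 12 mm). I'll grip harder, lift it, and measure how it sits in the hand.

Emit:
{"fn": "play_rows", "kwargs": {
  "steps": [
    [1, 0, 0, 0, 0],
    [1, -0.7, 0, 0, 0],
    [1, -0.9, 0, 0, 0],
    [1, -0.9, 0, 0, 0],
    [1, -0.9, 0, 0, 0],
    [1, 0, 0, 0, 0],
    [1, 0, 0, 0, 0],
    [1, 0, 0, 0, 0]
  ],
  "newtons": 60
}}

```text
clock: 7.25
position: [0.5184, 0.207, 0.29]
ee_rot: [0.512, 0.486, 0.513, -0.488]
contact_force: [-0.1, -0.6, -1.3]
width: 0.0102
```

```bash
python3 look.py d2; python3 - <<'E'
from h import *
s,R=st()
for c in ("side","top"):
    m=manip.camera_model(c)
    for q in ("comb_mid","comb_tips"):
        for x in manip.mark_of(c,q)[:3]:
            p=m['R'].T@(np.array(x['location'])-m['t'])
            if p[2]>.1: print(c,q,round(x['conf'],2),np.round(p,4),'in tool',np.round(R.T@(p-s['position']),4))
    z=np.load(f"{c}_d2.npz"); W=cloud(m,z['d']); hsv=cv2.cvtColor(z['im'],cv2.COLOR_RGB2HSV)
    red=((hsv[...,0]<8)|(hsv[...,0]>172))&(hsv[...,1]>130)&(W[...,2]>.15)
    L=(W[red]-s['position'])@R; print(c,len(L),'min',L.min(0),'max',L.max(0),'pct',np.percentile(L,[2,50,98],axis=0).round(4).tolist())
E
```

```text
t 7.25 pos [0.5184 0.207  0.29  ] F [-0.1 -0.6 -1.3] M [-0.03 -0.02 -0.03] w 0.0102 jawyaw 2.89
side 169 66
top 125 139
t 7.35 pos [0.5185 0.2071 0.2899] F [-0.5  0.4 -1.3] M [ 0.06  0.02 -0.01] w 0.0104 jawyaw 2.89
side comb_mid 0.73 [0.5181 0.2102 0.2157] in tool [ 0.0742 -0.0001 -0.0032]
side comb_tips 0.55 [0.5205 0.2112 0.1697] in tool [ 0.1202  0.0025 -0.0041]
side 135 min [-0.65377843 -0.19444692 -0.04471851] max [0.11573724 0.00424806 1.05945404] pct [[0.0487, -0.0091, -0.0329], [0.0626, -0.0038, 0.0517], [0.0995, 0.0034, 0.0899]]
top comb_mid 0.59 [0.5157 0.2097 0.217 ] in tool [ 0.073  -0.0025 -0.0028]
top comb_tips 0.44 [0.5163 0.218  0.1742] in tool [ 0.1157 -0.0013 -0.0111]
top 107 min [-1.53241438 -0.30601345 -0.09150646] max [0.10519105 0.00316327 0.21077359] pct [[-0.0729, -0.0271, -0.088], [0.0589, -0.0044, 0.0382], [0.0862, 0.0025, 0.0841]]
```

View pics/side_d2.png

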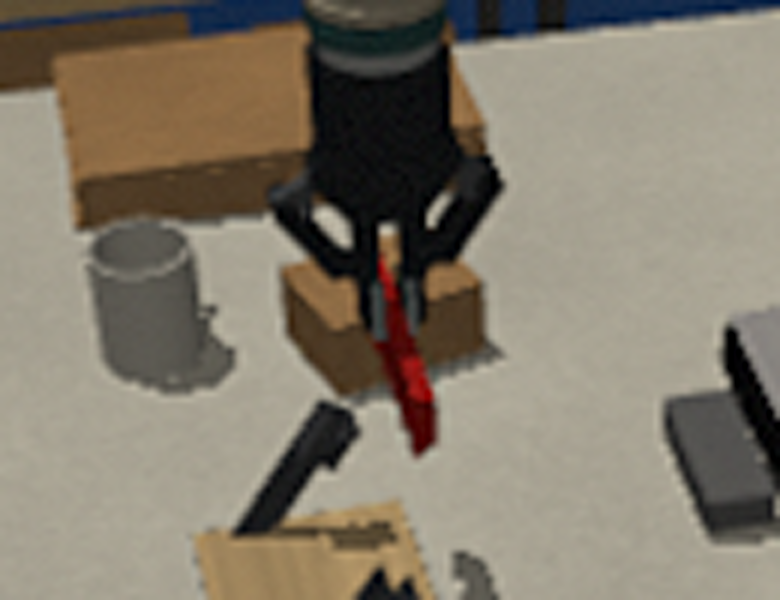

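View pics/top_d2.png

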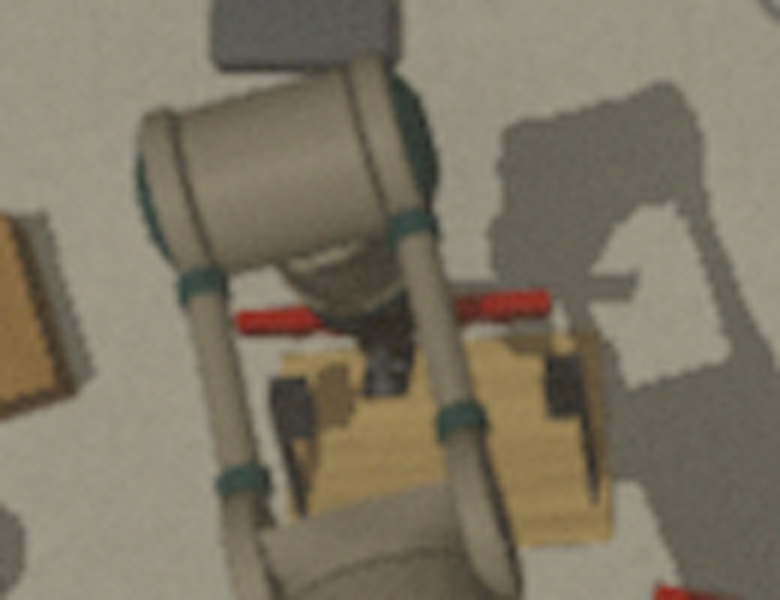

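```bash
python3 - <<'E'
from h import *
s,R=st()
for c in ("side","top"):
    m=manip.camera_model(c)
    z=np.load(f"{c}_d2.npz"); W=cloud(m,z['d']); hsv=cv2.cvtColor(z['im'],cv2.COLOR_RGB2HSV)
    L=(W-s['position'])@R
    red=((hsv[...,0]<10)|(hsv[...,0]>170))&(hsv[...,1]>120)&(abs(L[...,1])<.02)&(abs(L[...,2])<.12)&(L[...,0]>.03)&(L[...,0]<.14)
    P=L[red]
    for a in np.arange(-.1,.1,.02):
        q=P[(P[:,2]>=a)&(P[:,2]<a+.02)]
        if len(q)>2: print(c,'z%.2f'%(a+.01),len(q),'x',q[:,0].min().round(4),np.median(q[:,0]).round(4),q[:,0].max().round(4),'y',q[:,1].min().round(4),np.median(q[:,1]).round(4),q[:,1].max().round(4))
    print(P.min(0),P.max(0))
    if c=='top':
        p=(np.array([(238,312),(240,334),(549,290),(549,313)])+.5)/6-.5+[125,139]
        X=pix2plane(m,p,.234); print(np.round((X-s['position'])@R,4))
E
```

```text
t 7.55 pos [0.5191 0.2072 0.2909] F [-0.2 -0.7 -1.6] M [-0.07  0.01  0.05] w 0.01 jawyaw 2.89
side z-0.03 4 x 0.0573 0.0592 0.1076 y -0.0067 -0.0003 0.0012
side z-0.01 9 x 0.0419 0.0593 0.1037 y -0.0068 -0.0001 0.0021
side z0.01 23 x 0.0495 0.0605 0.1055 y -0.0097 -0.0039 0.0036
side z0.03 22 x 0.059 0.0627 0.0929 y -0.0098 -0.007 0.0026
side z0.05 20 x 0.0601 0.0627 0.0886 y -0.0094 -0.0061 0.0022
side z0.07 23 x 0.0612 0.0639 0.1166 y -0.009 -0.0071 0.0033
side z0.09 33 x 0.0625 0.0749 0.0981 y -0.0097 -0.0042 0.0017
[ 0.04188112 -0.00982766 -0.04458649] [0.1166385  0.00362009 0.09056105]
top z-0.09 13 x 0.0481 0.0564 0.0813 y -0.0082 -0.006 0.0004
top z-0.07 24 x 0.0496 0.0555 0.1061 y -0.0085 -0.0051 0.0017
top z-0.05 15 x 0.0459 0.0585 0.0757 y -0.0076 -0.0056 0.0025
top z0.03 6 x 0.0541 0.0609 0.0664 y -0.0077 -0.006 -0.0003
top z0.05 22 x 0.0559 0.0632 0.0836 y -0.0074 -0.0046 0.0017
top z0.07 23 x 0.0555 0.0614 0.0898 y -0.0077 -0.005 0.0029
top z0.09 7 x 0.0587 0.0601 0.0688 y -0.0068 -0.0014 0.0023
[ 0.04588938 -0.00850502 -0.0923407 ] [0.10614225 0.00288941 0.08426617]
[[ 0.0568  0.0022 -0.0906]
 [ 0.0569 -0.0107 -0.09  ]
 [ 0.0569  0.0015  0.0882]
 [ 0.0569 -0.0119  0.0874]]
```

The comb is pitched by about 2° in the hand, with its world −y end lower. I'll level it against the bare bench between the stand and the tray, with a weak grip.

Emit:
{"fn": "play_rows", "kwargs": {
  "steps": [
    [1, 0, 0, 0, 0.78],
    [1, 0, 0.115, 0.9, 0],
    [1, 0, 0.115, 0.9, 0],
    [1, 0, 0.115, 0.9, 0],
    [1, 0, 0.115, 0.9, 0],
    [1, 0, 0.115, 0.9, 0],
    [1, 0, 0.115, 0.9, 0],
    [1, 0, 0.115, 0.9, 0],
    [1, 0, 0.115, 0.9, 0],
    [1, 0.9, 0, 0, 0],
    [1, 0.9, 0, 0, 0],
    [1, 0.9, 0, 0, 0],
    [1, 0.9, 0, 0, 0],
    [1, 0.9, 0, 0, 0],
    [1, 0.5, 0, 0, 0],
    [1, 0, 0, 0, 0],
    [1, 0, 0, 0, 0]
  ]
}}

```text
clock: 9.25
position: [0.5404, -0.0095, 0.1417]
ee_rot: [0.492, 0.508, 0.492, -0.508]
contact_force: [0.3, -0.5, -0.1]
width: 0.0097
```

```bash
python3 look.py b1
```

```text
t 9.25 pos [ 0.5404 -0.0095  0.1417] F [ 0.3 -0.5 -0.1] M [0.02 0.03 0.06] w 0.0097 jawyaw -1.79
side 188 141
top 188 139
```

View pics/side_b1.png

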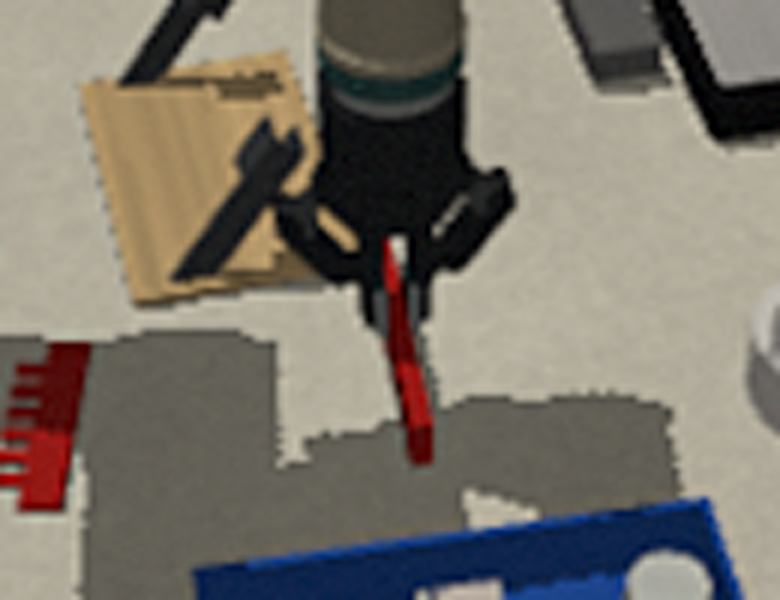

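Emit:
{"fn": "play_rows", "kwargs": {
  "steps": [
    [1, 0.4, 0, 0, 0],
    [1, 0.2, 0, 0, 0],
    [1, 0.1, 0, 0, 0],
    [1, 0.1, 0, 0, 0],
    [1, 0, 0, 0, 0]
  ],
  "newtons": 25
}}

```text
clock: 9.85
position: [0.5403, -0.0091, 0.1183]
ee_rot: [0.492, 0.508, 0.492, -0.508]
contact_force: [-0.7, 2.2, 6.0]
width: 0.0104
```

Emit:
{"fn": "play_rows", "kwargs": {
  "steps": [
    [1, 0.05, 0, 0, 0],
    [1, 0.05, 0, 0, 0],
    [1, 0, 0, 0, 0]
  ]
}}

```text
clock: 10.15
position: [0.5409, -0.008, 0.1167]
ee_rot: [0.492, 0.509, 0.492, -0.507]
contact_force: [-2.1, 7.0, 14.4]
width: 0.0102
```

Emit:
{"fn": "play_rows", "kwargs": {
  "steps": [
    [1, 0.07, 0, 0, 0],
    [1, 0.07, 0, 0, 0],
    [1, 0, 0, 0, 0]
  ]
}}

```text
clock: 10.45
position: [0.5416, -0.0074, 0.1155]
ee_rot: [0.492, 0.51, 0.491, -0.506]
contact_force: [-6.0, 8.8, 32.3]
width: 0.0106
```

```bash
python3 look.py b2
```

```text
t 10.45 pos [ 0.5416 -0.0074  0.1155] F [-6.   8.8 32.3] M [ 1.05  1.19 -0.14] w 0.0106 jawyaw -1.88
side 188 146
top 188 140
```

View pics/side_b2.png

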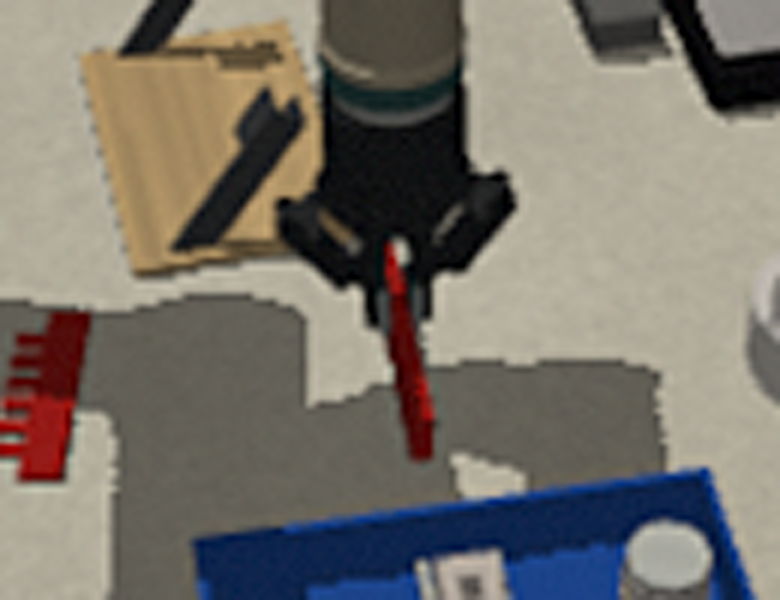

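```bash
cat > slope.py <<'E'
from h import *
import sys
t=sys.argv[1]
s,R=st()
for c in ("side","top"):
    m=manip.camera_model(c)
    z=np.load(f"{c}_{t}.npz"); W=cloud(m,z['d']); hsv=cv2.cvtColor(z['im'],cv2.COLOR_RGB2HSV)
    L=(W-s['position'])@R
    red=((hsv[...,0]<10)|(hsv[...,0]>170))&(hsv[...,1]>120)&(abs(L[...,1])<.02)&(abs(L[...,2])<.12)&(L[...,0]>.03)&(L[...,0]<.14)
    P=L[red]; A=[]
    for a in np.arange(-.1,.1,.02):
        q=P[(P[:,2]>=a)&(P[:,2]<a+.02)]
        if len(q)>8: 
            tp=np.sort(q[:,0])[:4].mean(); A.append((a+.01,tp)); print(c,'z%.2f'%(a+.01),len(q),'xtop',tp.round(4),'y',q[:,1].min().round(4),q[:,1].max().round(4))
    A=np.array(A)
    if len(A)>2: print('slope',np.polyfit(A[:,0],A[:,1],1),'zrange',P[:,2].min(),P[:,2].max())
E
python3 slope.py b2
```

```text
t 10.55 pos [ 0.5416 -0.0074  0.1155] F [-5.5  9.1 33.1] M [ 1.06  1.2  -0.06] w 0.0104 jawyaw -1.88
side z-0.01 14 xtop 0.0509 y -0.0045 0.0122
side z0.01 21 xtop 0.0436 y -0.0057 0.014
side z0.03 21 xtop 0.0554 y -0.0086 0.0127
side z0.05 20 xtop 0.0554 y -0.0087 0.0029
side z0.07 22 xtop 0.0547 y -0.0086 0.0034
side z0.09 34 xtop 0.0563 y -0.0084 0.0023
slope [0.08596195 0.04929743] zrange -0.10177041023967341 0.09139140153554996
top z-0.07 9 xtop 0.0574 y -0.007 0.0051
top z-0.05 21 xtop 0.0498 y -0.0074 0.0043
top z0.07 16 xtop 0.0464 y -0.0085 0.002
slope [-0.06059357  0.05019695] zrange -0.06728495272734811 0.08401474456298054
```

Level now: the top edge is constant along the comb and comb_mid is 73 mm ahead of the TCP. Lift and move over the tray.

Emit:
{"fn": "play_rows", "kwargs": {
  "steps": [
    [1, -0.3, 0, 0, 0],
    [1, -0.7, 0, 0, 0],
    [1, -0.8, 0, 0, 0],
    [1, -0.8, 0, 0, 0],
    [1, 0, 0, 0.8, 0],
    [1, 0, 0, 0.9, 0],
    [1, 0, 0, 0.9, 0],
    [1, 0, 0, 0.9, 0],
    [1, 0, 0, 0.9, 0],
    [1, 0, 0, 0.9, 0],
    [1, 0, 0, 0.9, 0],
    [1, 0, 0, 0.9, 0],
    [1, 0, 0, 0.8, 0],
    [1, 0, 0, 0, 0],
    [1, 0, 0, 0, 0]
  ],
  "newtons": 60
}}

```text
clock: 12.05
position: [0.5324, -0.2465, 0.188]
ee_rot: [0.491, 0.508, 0.492, -0.508]
contact_force: [0.2, -0.9, -0.5]
width: 0.0106
```

```bash
python3 -c "
from h import *
go([.5415,-.2495,.17],-1.8)"
```

```text
t 12.05 pos [ 0.5324 -0.2465  0.188 ] F [ 0.2 -0.9 -0.5] M [ 0.03  0.01 -0.03] w 0.0106 jawyaw -1.87
tool delta mm [17.9  9.2  2.7] fullscale [0.598 0.307 0.091] twist deg -0.06630132865893756 rows -0.01105022144315626 axes [[-0.001, 0.999, -0.033], [0.001, -0.033, -0.999], [-1.0, -0.001, -0.001]] q [-0.55  0.38  1.65  0.    1.11 -0.52]
after twist: delta mm [17.9  9.2  2.7]
```

Emit:
{"fn": "play_rows", "kwargs": {
  "steps": [
    [1, 0.4, 0.3, 0.09, 0],
    [1, 0.5, 0, 0, 0],
    [1, 0, 0, 0, 0],
    [1, 0, 0, 0, 0]
  ]
}}

```text
clock: 12.45
position: [0.5417, -0.2483, 0.1606]
ee_rot: [-0.492, -0.507, -0.493, 0.508]
contact_force: [0.7, -0.2, -0.9]
width: 0.0106
```

```bash
python3 look.py t1 "(0,0,-.1)"; python3 slope.py t1
```

```text
t 12.45 pos [ 0.5417 -0.2483  0.1606] F [ 0.7 -0.2 -0.9] M [ 0.   -0.02 -0.  ] w 0.0106 jawyaw -1.72
side 205 204
top 251 138
t 12.55 pos [ 0.5421 -0.249   0.1617] F [ 0.5  0.5 -0.5] M [-0.01  0.01 -0.  ] w 0.0106 jawyaw -1.74
side z-0.01 18 xtop 0.0499 y -0.0035 0.0034
side z0.01 32 xtop 0.0422 y -0.0087 0.006
side z0.03 38 xtop 0.0557 y -0.0088 0.0038
side z0.05 37 xtop 0.0567 y -0.009 0.0042
side z0.07 42 xtop 0.0572 y -0.0085 0.0035
side z0.09 40 xtop 0.0577 y -0.0085 0.0039
slope [0.1216331  0.04837165] zrange -0.028645387090494516 0.08972615301512386
top z-0.09 11 xtop 0.051 y -0.0063 0.0032
top z0.05 13 xtop 0.0513 y -0.0072 0.0022
```

View pics/side_t1.png

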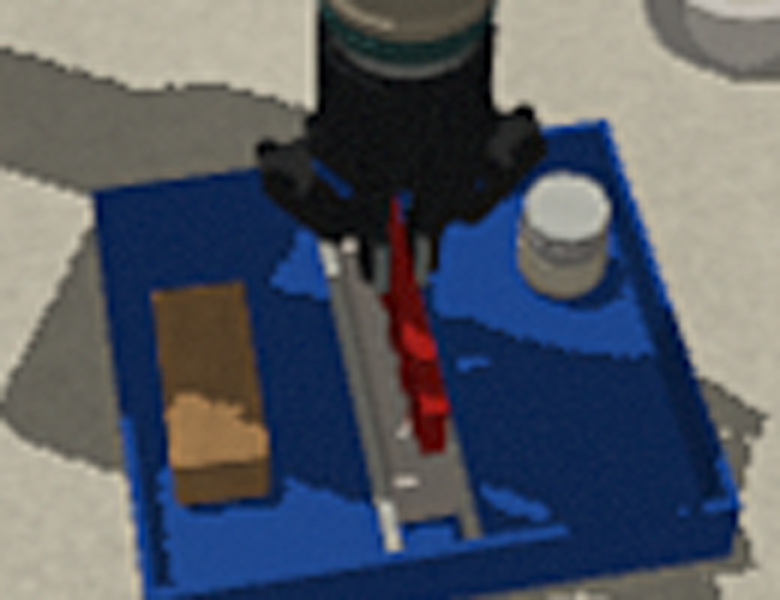

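View pics/top_t1.png

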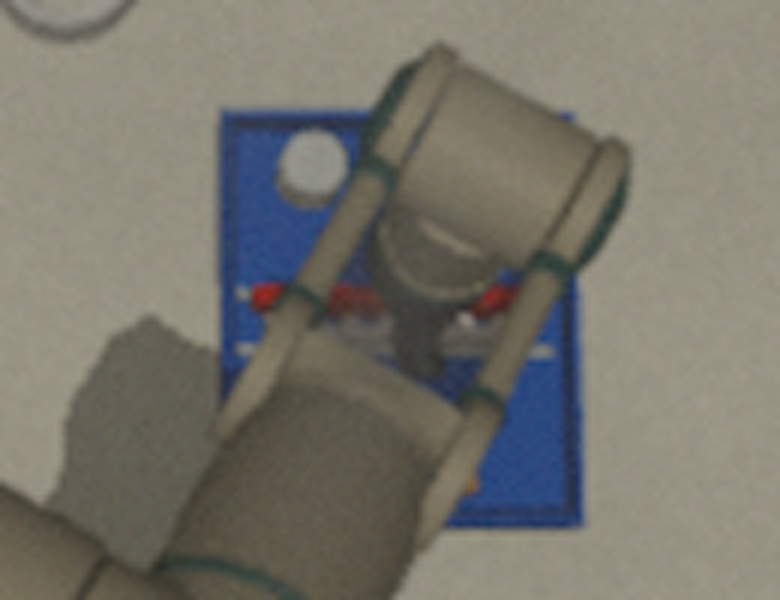

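```bash
cat > ov.py <<'E'
from h import *
import sys
t=sys.argv[1]; dx,dy=float(sys.argv[2]),float(sys.argv[3]); hx=float(sys.argv[4]) if len(sys.argv)>4 else .073
s,R=st()
for c in ("side","top"):
    m=manip.camera_model(c); im=np.load(f"{c}_{t}.npz")['im']
    u,v=proj(m,[.54,-.25,.06])[0]; u0,v0=int(u)-50,int(v)-38
    I=cv2.resize(im[v0:v0+76,u0:u0+100][:,:,::-1],None,fx=8,fy=8,interpolation=cv2.INTER_CUBIC)
    mid=s['position']+R@[hx,0,0]+[dx,dy,0]
    Rc=np.c_[R[:,1],-R[:,2],-R[:,0]]
    def box(cen,h,col):
        C=np.array([[a,b,e] for a in(-1,1) for b in(-1,1) for e in(-1,1)])*h+cen
        p=(proj(m,mid+C@Rc.T)-[u0,v0]+.5)*8-.5
        for i in range(8):
            for j in range(i):
                if bin(i^j).count('1')==1: cv2.line(I,tuple(int(x) for x in p[i]),tuple(int(x) for x in p[j]),col,1)
    box([0,0,0],[.006,.09,.0175],(0,255,255))
    for y in (-.06,-.036,-.012,.012,.036,.06): box([0,y,-.03],[.004,.006,.0125],(0,255,0))
    mid=np.array([.539,-.2495,.037]); Rc=Ro.from_euler('z',-1.8,degrees=True).as_matrix()
    box([0,0,-.005],[.015,.08,.005],(255,255,0))
    for y in (-.06,-.036,-.012,.012,.036,.06): box([0,y,-.0],[.0052,.0072,.0],(255,0,255))
    cv2.imwrite(f"pics/{c}_ov_{t}.png",I)
E
python3 ov.py t1 -0.003 0
```

```text
t 12.55 pos [ 0.5421 -0.249   0.1617] F [ 0.5  0.5 -0.5] M [-0.01  0.01 -0.  ] w 0.0106 jawyaw -1.74
```

View pics/side_ov_t1.png

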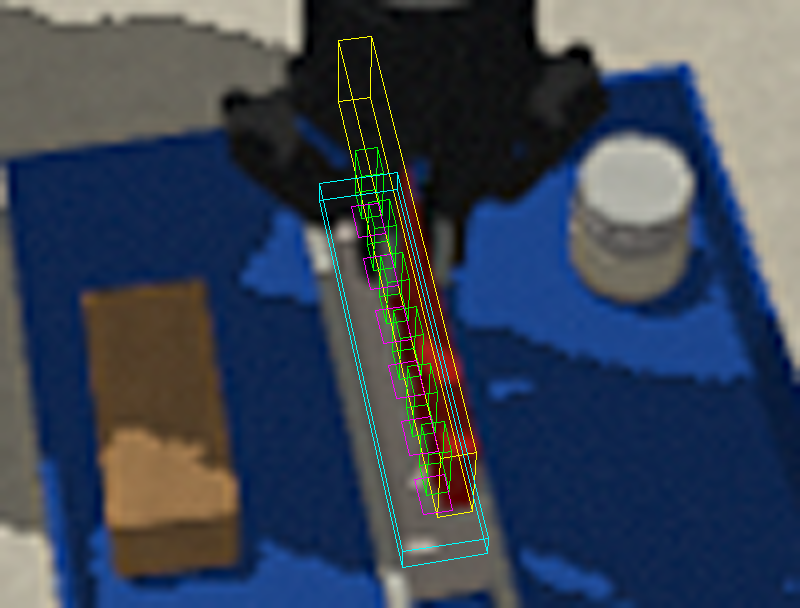

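View pics/top_ov_t1.png

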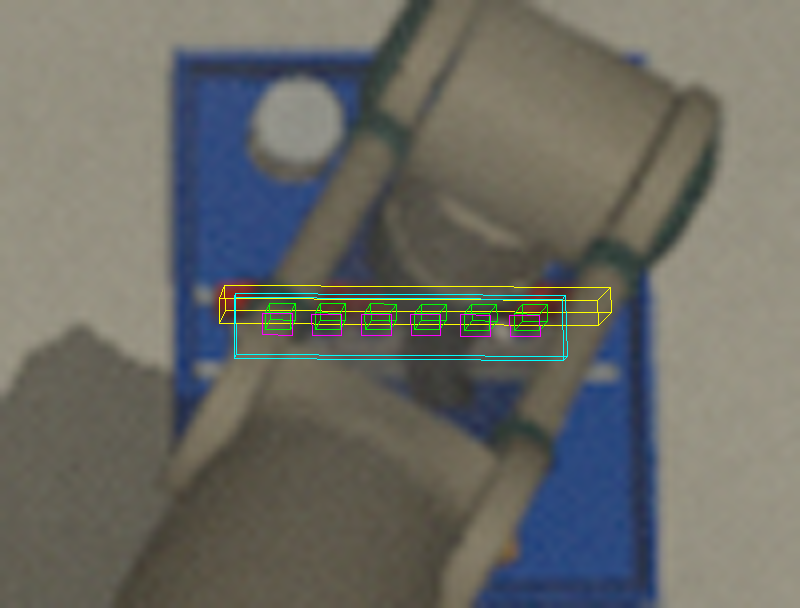

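Emit:
{"fn": "play_rows", "kwargs": {
  "steps": [
    [1, 0.2, 0, 0, 0],
    [1, 0.05, 0, 0, 0],
    [1, 0.05, 0, 0, 0],
    [1, 0.03, 0, 0, 0],
    [1, 0, 0, 0, 0],
    [1, 0, 0, 0, 0]
  ]
}}

```text
clock: 13.15
position: [0.5416, -0.249, 0.1527]
ee_rot: [0.492, 0.508, 0.492, -0.508]
contact_force: [-1.0, 1.5, 5.4]
width: 0.0102
```

```bash
python3 -c "
from h import *
go([.5415,-.2495,.15],-1.8)"
```

```text
t 13.15 pos [ 0.5416 -0.249   0.1527] F [-1.   1.5  5.4] M [ 0.18  0.34 -0.08] w 0.0102 jawyaw -1.8
tool delta mm [ 2.7 -0.1  0.5] fullscale [ 0.091 -0.002  0.018] twist deg -0.0029233297536706004 rows -0.00048722162561176674 axes [[0.001, 1.0, -0.031], [0.0, -0.031, -1.0], [-1.0, 0.001, -0.0]] q [-0.55  0.43  1.68  0.    1.04 -0.52]
after twist: delta mm [ 2.7 -0.1  0.5]
```

Contact on the bar top at z = 0.1527, where tips-on-bar is expected at 0.1525. I'll press lightly and feel for the slots.

Emit:
{"fn": "play_rows", "kwargs": {
  "steps": [
    [1, 0.02, 0, 0.03, 0],
    [1, 0, 0, 0.03, 0],
    [1, 0, 0, 0.03, 0],
    [1, 0, 0, 0, 0]
  ]
}}

```text
clock: 13.55
position: [0.5417, -0.2522, 0.1513]
ee_rot: [0.493, 0.508, 0.492, -0.508]
contact_force: [0.3, -0.5, -0.7]
width: 0.0102
```

Emit:
{"fn": "play_rows", "kwargs": {
  "steps": [
    [1, 0, 0, -0.04, 0],
    [1, 0, 0, -0.04, 0],
    [1, 0, 0, -0.04, 0],
    [1, 0, 0, -0.04, 0],
    [1, 0, 0, 0, 0]
  ]
}}

```text
clock: 14.05
position: [0.5417, -0.2498, 0.1509]
ee_rot: [-0.494, -0.506, -0.491, 0.509]
contact_force: [-1.0, -7.0, -3.3]
width: 0.0104
```

The force dropped to zero after the first slide. On moving back +y a wall resisted with 7 N in y, so the tongues have entered the slots. I'll recentre and descend.

Emit:
{"fn": "play_rows", "kwargs": {
  "steps": [
    [1, 0, 0, 0.07, 0],
    [1, 0.1, 0, 0, 0],
    [1, 0.1, 0, 0, 0],
    [1, 0, 0, 0, 0]
  ]
}}

```text
clock: 14.45
position: [0.5422, -0.2503, 0.1448]
ee_rot: [-0.493, -0.507, -0.491, 0.508]
contact_force: [-0.1, -5.8, -1.9]
width: 0.0104
```

```bash
python3 -c "
from h import *
st()"
```

```text
t 14.45 pos [ 0.5422 -0.2503  0.1448] F [-0.1 -5.8 -1.9] M [-1.22 -0.08 -0.03] w 0.0104 jawyaw -1.77
```

Emit:
{"fn": "play_rows", "kwargs": {
  "steps": [
    [1, 0, 0, 0.03, 0],
    [1, 0.1, 0, 0, 0],
    [1, 0.1, 0, 0, 0],
    [1, 0.1, 0, 0, 0],
    [1, 0, 0, 0, 0]
  ]
}}

```text
clock: 14.95
position: [0.5416, -0.2505, 0.1353]
ee_rot: [-0.492, -0.508, -0.492, 0.508]
contact_force: [1.3, -5.2, -1.0]
width: 0.0106
```

Emit:
{"fn": "play_rows", "kwargs": {
  "steps": [
    [1, 0.1, 0, 0, 0],
    [1, 0.1, 0, 0, 0],
    [1, 0.07, 0, 0, 0],
    [1, 0, 0, 0, 0]
  ]
}}

```text
clock: 15.35
position: [0.5416, -0.2503, 0.1277]
ee_rot: [-0.492, -0.508, -0.492, 0.508]
contact_force: [-0.9, -5.0, 2.3]
width: 0.0104
```

```bash
python3 -c "
from h import *
st()"
```

```text
t 15.35 pos [ 0.5416 -0.2503  0.1277] F [-0.9 -5.   2.3] M [-1.19 -0.01  0.03] w 0.0104 jawyaw -1.78
```

Emit:
{"fn": "play_rows", "kwargs": {
  "steps": [
    [1, 0.05, 0, 0.03, 0],
    [1, 0.05, 0, 0, 0],
    [1, 0.03, 0, 0, 0],
    [1, 0, 0, 0, 0]
  ]
}}

```text
clock: 15.75
position: [0.5416, -0.2504, 0.1275]
ee_rot: [0.492, 0.508, 0.492, -0.507]
contact_force: [-4.3, 0.9, 23.6]
width: 0.0103
```

```bash
python3 look.py h1 "(0,0,-.08)"
```

```text
t 15.75 pos [ 0.5416 -0.2504  0.1275] F [-4.3  0.9 23.6] M [-0.39  0.92  0.  ] w 0.0103 jawyaw -1.79
side 205 207
top 251 139
```

View pics/side_h1.png

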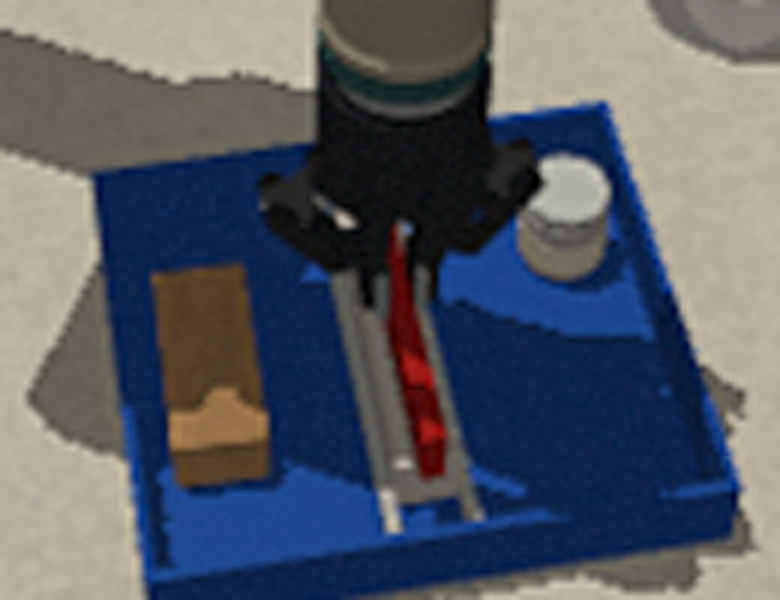

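Hard stop at z = 0.1275 with 24 N, which is the height expected for home. The spine end at px (430,478) overhangs the bar end by about 10 mm, so it's in the right slots. I'll unload, release and retreat.

Emit:
{"fn": "play_rows", "kwargs": {
  "steps": [
    [1, -0.08, 0, 0, 0],
    [1, 0, 0, 0, 0],
    [0.8, 0, 0, 0, 0],
    [0.6, 0, 0, 0, 0],
    [0.5, 0, 0, 0, 0],
    [0.5, 0, 0, 0, 0],
    [0.5, 0, 0, 0, 0]
  ]
}}

```text
clock: 16.55
position: [0.5413, -0.2508, 0.1257]
ee_rot: [0.492, 0.508, 0.493, -0.508]
contact_force: [0.4, 0.6, 0.4]
width: 0.0426
```

Emit:
{"fn": "play_rows", "kwargs": {
  "steps": [
    [0.5, -0.3, 0, 0, 0],
    [0.5, -0.6, 0, 0, 0],
    [0.5, -0.9, 0, 0, 0],
    [0.5, -0.9, 0, 0, 0],
    [0.5, -0.9, 0, 0, 0],
    [0.5, -0.9, 0, 0, 0],
    [0.5, 0, 0, 0.9, 0],
    [0.5, 0, 0, -0.9, 0],
    [0.5, 0, -0.9, 0, 0],
    [0.5, 0, -0.9, 0, 0],
    [0.5, 0, -0.9, 0, 0],
    [0.5, 0, -0.9, 0, 0],
    [0.5, 0, -0.9, 0, 0],
    [0.5, 0, -0.9, 0, 0],
    [0.5, 0, 0, 0, 0]
  ]
}}

```text
clock: 18.05
position: [0.3766, -0.2451, 0.2618]
ee_rot: [-0.491, -0.508, -0.492, 0.508]
contact_force: [0.8, 1.1, -0.2]
width: 0.0429
```

```bash
python3 look.py e1; python3 - <<'E'
from h import *
for c in ("side","top"):
    z=np.load(f"{c}_e1.npz"); im=z['im']; m=manip.camera_model(c)
    u,v=proj(m,[.54,-.25,.04])[0]; u0,v0=int(u)-60,int(v)-46
    cv2.imwrite(f"pics/{c}_fin.png",cv2.resize(im[v0:v0+92,u0:u0+120][:,:,::-1],None,fx=6,fy=6,interpolation=cv2.INTER_CUBIC))
    W=cloud(m,z['d']); hsv=cv2.cvtColor(im,cv2.COLOR_RGB2HSV)
    red=((hsv[...,0]<10)|(hsv[...,0]>170))&(hsv[...,1]>120)&(abs(W[...,0]-.54)<.04)&(abs(W[...,1]+.25)<.12)
    P=W[red]; print(c,len(P),P.min(0),P.max(0))
    for a in np.arange(-.35,-.15,.03):
        q=P[(P[:,1]>=a)&(P[:,1]<a+.03)]
        if len(q)>4: print(round(a+.015,3),len(q),'ztop',np.sort(q[:,2])[-5:].mean().round(4),'x',q[:,0].min().round(4),q[:,0].max().round(4))
    for q in ("comb_mid","bar_track","carton_mid","tin_mid"):
        for x in manip.mark_of(c,q)[:3]: print(c,q,round(x['conf'],2),np.round(m['R'].T@(np.array(x['location'])-m['t']),4))
E
```

```text
t 18.05 pos [ 0.3766 -0.2451  0.2618] F [ 0.8  1.1 -0.2] M [ 0.01 -0.09  0.05] w 0.0429 jawyaw -1.88
side 142 181
top 257 178
side 299 [ 0.53052329 -0.33954132  0.01723566] [ 0.55847859 -0.14548034  0.0750805 ]
-0.335 58 ztop 0.0723 x 0.5305 0.543
-0.305 54 ztop 0.0726 x 0.5318 0.551
-0.275 45 ztop 0.072 x 0.5329 0.5516
-0.245 48 ztop 0.0724 x 0.5335 0.5533
-0.215 46 ztop 0.0724 x 0.5347 0.5547
-0.185 36 ztop 0.0726 x 0.5353 0.555
-0.155 12 ztop 0.0707 x 0.5375 0.5585
side comb_mid 0.77 [ 0.5426 -0.2533  0.0513]
side comb_mid 0.66 [0.2777 0.202  0.004 ]
side comb_mid 0.36 [0.3481 0.0124 0.0029]
side bar_track 0.74 [ 0.5395 -0.2585  0.0375]
side carton_mid 0.7 [ 0.4539 -0.2547  0.0207]
side tin_mid 0.62 [ 0.6399 -0.2045  0.0277]
top 125 [ 0.53279844 -0.33324891  0.04889642] [ 0.54849389 -0.15865014  0.08345771]
-0.335 11 ztop 0.0751 x 0.5328 0.5397
-0.305 14 ztop 0.0777 x 0.5332 0.5408
-0.275 19 ztop 0.0742 x 0.5337 0.5421
-0.245 17 ztop 0.0774 x 0.5363 0.5425
-0.215 24 ztop 0.0761 x 0.5354 0.543
-0.185 28 ztop 0.0765 x 0.5368 0.5485
-0.155 12 ztop 0.0759 x 0.5371 0.5479
top comb_mid 0.69 [0.3478 0.0123 0.0018]
top comb_mid 0.68 [ 0.541  -0.2505  0.0564]
top bar_track 0.61 [ 0.5404 -0.2537  0.0352]
top carton_mid 0.58 [ 0.4505 -0.2493  0.0222]
top tin_mid 0.7 [ 0.6413 -0.2067  0.0308]
```

View pics/side_fin.png

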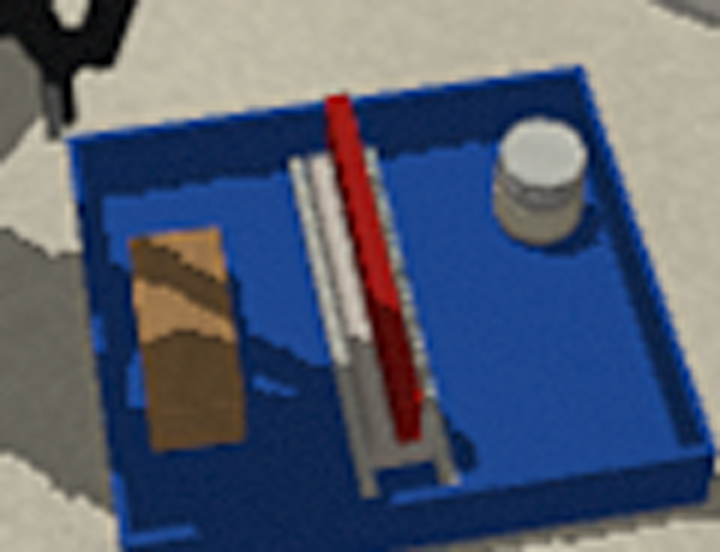

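View pics/top_fin.png

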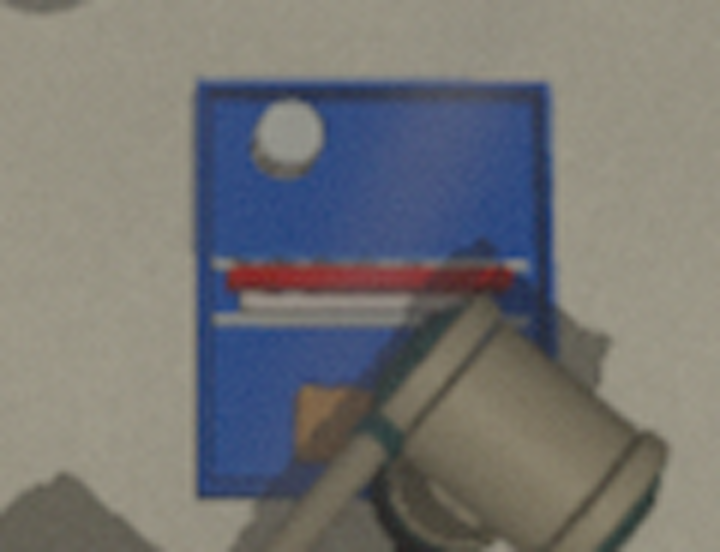

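The spine top is level at about 0.072 m (home value 0.072), upright and in line with the bar. The carton and tin haven't moved, and the gripper is clear. Handing in.

```bash
python3 -c "
from rig import manip
print(manip.sign_off())"
```

```text
the job is handed in; nothing more can be done
None
```

The comb is fitted in the tray as a fence, and I handed the job in at about 18.5 s of the 54 s allowed. Sign-off gave no verdict.

**What I did:**
- **Drawing out:** I gripped the leaning comb lightly from above and drew it up along the slope. It swung upright between the pads as it left the stand.
- **Levelling:** It hung about 2° off level, so I pressed the tips on bare bench to level it.
- **Fitting:** I slid it along the bar top until the tongues dropped into the slots. It then went down to a hard stop, where I pressed with 24 N, let go and backed off.

**Last checks:**
- The hard stop was at a tool height of 127.5 mm, the value expected for home.
- The side camera shows the spine top level along its whole length at about 72.4 mm, against 72 mm when home.
- By eye it stands upright and in line with the bar, and the spine end overhangs the bar as it should.
- The carton and tin are where they were to within a few millimetres. I did not measure the bench items again at the end, but the arm never went near them.

**Disagreements:**
- The top camera put the spine top a few millimetres higher, at 74–78 mm with noise.
- The networks put the spine centre at 51.3 mm (side) and 56.4 mm (top), either side of the true 54.5 mm. The side value is just under the 51.5 mm limit, but it is only good to about 4 mm.
- In x, camera and arm positions differed by about 3 mm. Feeling for the slots made that harmless.

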